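Stack the parts cases by weight in the leaning rack

TASK

Heft the three identical blue parts cases to find out how heavy each one is, then stack them flat on top of one another in the leaning rack, the heaviest first at the bottom, then the middle one, the lightest on top, each lying square and centred with its low long side right up against both yellow posts. Set each case down gently without dropping it, leave the green pot, the cardboard core and the amber jar where they are, and let go of everything.

Things in the scene. Friction and masses are not known exactly. Their poses are not given: they have to be found in the camera images.
- case_a: closed blue parts case, 60 mm wide (x), 170 mm long (y), 44 mm thick (z), flat lid and sides; black seam, grey panel on the lid. Origin: centre of the underside, z up; starts flat on the bench, long side across the robot's front. Weight 0.2 to 0.95 kg, acting at its middle; the three look alike but differ by at least 0.15 kg: neither look, place nor name tells which is heavier.
- case_b: closed blue parts case, 60 mm wide (x), 170 mm long (y), 44 mm thick (z), flat lid and sides; black seam, grey panel on the lid. Origin: centre of the underside, z up; starts flat on the bench, long side across the robot's front. Weight 0.2 to 0.95 kg, acting at its middle; looks just like case_a, but its weight differs by at least 0.15 kg from the others.
- case_c: closed blue parts case, 60 mm wide (x), 170 mm long (y), 44 mm thick (z), flat lid and sides; black seam, grey panel on the lid. Origin: centre of the underside, z up; starts flat on the bench, long side across the robot's front. Weight 0.2 to 0.95 kg, acting at its middle; looks just like case_a, but its weight differs by at least 0.15 kg from the others.
- tray: leaning rack's fixed aluminium tray: flat floor 90 mm (x) by 200 mm (y), open all round but for two posts at its low edge. Origin: on the floor's face, 85 mm above the bench, where the bottom case's underside centre lies when home. x points up the slope, away from the robot; y along the low edge; z square off the floor, leaning 30 degrees from vertical towards the robot.
- post_left (a point): foot of one yellow stop post (12 mm thick, centre line) on the tray floor, at x = -36, y = +72 mm in the tray's frame. The posts stand along the tray's z, 124 mm high (the stack is 132 mm). A case touching both has its middle at tray x = 0. Between them 132 mm is clear for a finger and the gripper. By friction a case may or may not slide down to them by itself.
- post_right (a point): foot of the other, like stop post, at x = -36, y = -72 mm in the tray's frame.
- rack: grey foot of the leaning rack, fixed to the bench: base plate 150 (x) by 190 (y) by 8 mm and a pillar up to the tray. Origin: on the bench, 85 mm below the tray's origin; z up, x the way the tray rises.
- pot: bystander: open green plastic pot, rim diameter 76 mm, 85 mm high, standing empty. Origin: centre of its underside.
- core: bystander: brown cardboard roll core standing on end, 110 mm across, 50 mm high. Origin: centre of its underside.
- jar: bystander: closed amber glass jar with a white cap, 70 mm across, 100 mm high. Origin: centre of its underside.
There are look-alikes about, which are no part of the job. What is shaped like the case_c but turquoise or white is not meant.

How it is judged (in metres and radians):
On the way, in this order (a step that is already met when the one before it is completed fails the run):
1. the heaviest case lies home on the tray floor, against both posts, let go (x of case_b in the frame of tray between -0.004 and 0.005 m and y of case_b in the frame of tray between -0.015 and 0.015 m and z of case_b in the frame of tray between -0.004 and 0.004 m and angle between the z axis of case_b and the z axis of tray, either way round below 0.06 rad and angle between the y axis of case_b and the y axis of tray, either way round below 0.07 rad and linear speed of case_b below 0.02 m/s and contact force between case_b and the fingers below 0.2 N), for 0.2 s.
2. the middle-weight case lies home on top of the heaviest, let go (all of step 1 and x of case_c in the frame of tray between -0.004 and 0.005 m and y of case_c in the frame of tray between -0.015 and 0.015 m and z of case_c in the frame of tray between 0.04 and 0.048 m and angle between the z axis of case_c and the z axis of tray, either way round below 0.06 rad and angle between the y axis of case_c and the y axis of tray, either way round below 0.07 rad and linear speed of case_c below 0.02 m/s and contact force between case_c and the fingers below 0.2 N), for 0.2 s.
At the end, for the whole second after the job is handed in: Heaviest, middle, lightest case from the tray floor up, at rest and released: each flat (0.06 rad), square to the posts (0.07 rad), at its height 0, 44, 88 mm off the floor within 4 mm, its middle at x from -4 to +5 mm (against the posts) and within 15 mm of y = 0 in the tray frame (all of step 2 and x of case_a in the frame of tray between -0.004 and 0.005 m and y of case_a in the frame of tray between -0.015 and 0.015 m and z of case_a in the frame of tray between 0.084 and 0.092 m and angle between the z axis of case_a and the z axis of tray, either way round below 0.06 rad and angle between the y axis of case_a and the y axis of tray, either way round below 0.07 rad and linear speed of case_a below 0.02 m/s and contact force between case_a and the fingers below 0.2 N); the robot touches nothing.
It fails at once if the pot is pushed more than 30 mm or tipped over (distance of pot from where it was at the start of the episode above 0.03 m or angle between pot's own z axis and vertical above 0.5 rad).
It fails at once if the core is pushed more than 30 mm or tipped over (distance of core from where it was at the start of the episode above 0.03 m or angle between core's own z axis and vertical above 0.5 rad).
It fails at once if the jar is pushed more than 30 mm or tipped over (distance of jar from where it was at the start of the episode above 0.03 m or angle between jar's own z axis and vertical above 0.5 rad).
It fails at once if a case is dropped: it moves faster than 0.35 m/s without being gripped (under 6 N on the fingers) ((linear speed of case_b above 0.35 m/s and contact force between case_b and the fingers below 6 N) or (linear speed of case_c above 0.35 m/s and contact force between case_c and the fingers below 6 N) or (linear speed of case_a above 0.35 m/s and contact force between case_a and the fingers below 6 N)).
It also fails if it takes over 72 s, if anything falls off the work surface, if the arm or the gripper's body presses on something with over 40 N, if the wrist force passes 120 N, or if a joint passes its speed limit or range.

ROBOT

A 6-joint arm with a two-finger parallel gripper is mounted at the origin on the work surface. World frame = base frame: x ahead of the robot, y to its left, z up, the work surface at z = 0. Lengths are in mm, angles in degrees, forces in N, time in s.
With the tool pointing down it reaches from about 425 to 925 mm from the base axis. Payload 12.5 kg.
Tool frame: the origin (TCP) lies between the finger pads; the fingertips stand 22 mm ahead of it and the grasp point (between the pads) lies 3 mm ahead of it (arm.finger_overhang is the distance from the TCP to the fingertips, in mm); z points along the fingers, y is the line along which they close (so a half turn about z gives the same grasp; the last joint's range is limited). The gripper opens to 85 mm and grips with 20 to 120 N. Pads are 22 mm wide; open, the fingers measure 114 mm over their backs; the gripper's body (76 mm by 85 mm) begins 54 mm behind the grasp point. The pads swing forward as they close: fully open they stand 13 mm farther back than shut.
Start: joints at [62.189, 28.126, 89.318, -0, 62.55, -6.05], TCP at [231.692, 580.483, 253.327] pointing down, gripper open.
Joint ranges: [-177.58, 177.58], [-47.91, 125.51], [2.72, 160], [-65.01, 245.01], [3.68, 167.84], [-153.87, 153.87]. Speed limits (degrees/s): [127.2, 127.2, 159.86, 180, 180, 180].

INTERFACE

Orientations are given as [roll, pitch, yaw] about the fixed x, y, z axes, in that order (R = Rz(yaw) Ry(pitch) Rx(roll)).
In Python, from bench import arm gives the robot as it stands.
- The arm moves only by the tool send_rows, never from a script. Its argument "increments" is a list that holds one entry, the list of rows, each a list of 5 numbers: the opening in per cent of the stroke, from 0 (shut) to 100 (fully open), then the shift along the tool's x, y, z in cm, then the turn about the tool's z in rad. A call has 1 to 12 rows; each row shifts and turns the commanded pose from where the row before left it, along the tool's axes as they then stand; what a row does not reach is not made up. A row lasts 1/12 s, in which the tool goes at most 41.7 mm and 7.16 degrees, less where a joint would pass 70% of its speed; a pose out of reach is approached as far as the arm can. A call with a gripper value outside its range is refused whole. The fingers move at their own pace and stop on an object; the grip force is fixed at half the most. Time passes only in rows, so rows that do not move let the fingers close. It gives the time, the measured TCP pose, the force, the opening and the grip force at its end, in the units of the state.
- arm.state(): the state, without advancing time (a new reading comes with each control period).
- arm.get_image(name): name is "scene" or "top" or "wrist"; returns the picture (480x640x3 uint8, red, green, blue); there is no depth.
- arm.camera_info(name): a dict with "mtx" (3x3 intrinsics, pixels), "rvec" (rotation vector, rad) and "tvec" (3), from world to camera coordinates, as OpenCV has them. Camera axes: x right, y down, z forward; pixel columns grow to the right and rows downward; lengths in mm; the calibration is good to about 2 mm. The wrist camera is an equidistant fisheye: a pixel r from the principal point sees the ray r / f radians off the axis. A picture is of the moment at which its call begins: read the wrist's pose just before it. camera_info takes no time and is no camera call; for the wrist camera it gives the pose at the moment of the call.
- arm.job_done(): hands the job in; it is judged then, once.
The state is a dict: "clock": time; "joint_pos": joint angles; "joint_velocities": joint speeds; "joint_efforts": joint torques, N m; "tcp_pos": TCP position; "tool_rot": TCP orientation; "ft_force": force on the tool from outside, world axes, zero at the start; "ft_torque": the same for the moment, N m; "opening": finger opening in mm; "grasp_force": force on a finger pad.
Only numpy, scipy, OpenCV 4.12 (cv2) and the standard library are available. Lean on these libraries where they do the work, as an engineer would, in place of code of your own. Each camera call takes 0.05 s, during which the arm holds its last target. There are 200 camera calls.

## Working session

There is one attempt and no reset: what is moved stays moved. The work goes in short steps, Python scripts to look and compute and a tool call to move; the robot and the scene stay as the last step left them, time stands still between calls to the robot, and variables do not carry over. Pictures are saved under pics/ and viewed, at most 10 in all, crops included, and the job is handed in when it is done.

Besides the shell and the picture viewer there is one more tool, called after "Request:" as name(argument=value, ...), one argument or row to a line, values as JSON. send_rows: Moves the arm, as the interface text tells. Its arguments: {"type":"object","properties":{"increments":{"type":"array","items":{"type":"array","items":{"type":"array","items":{"type":"number"}}}}},"required":["increments"]}

```bash
ls; mkdir -p pics; python3 - <<'E'
from bench import arm
import cv2,numpy as np
for n in("scene","top"):
    cv2.imwrite(f"pics/{n}0.png",arm.get_image(n)[:,:,::-1])
    i=arm.camera_info(n);R=cv2.Rodrigues(np.array(i["rvec"]))[0];print(n,np.round(i["mtx"],1).tolist(),np.round(-R.T@np.array(i["tvec"]).ravel()),np.round(R,2).tolist())
print(arm.state())
E
```

```text
pics
scene [[462.3, 0.0, 319.8], [0.0, 462.3, 238.4], [0.0, 0.0, 1.0]] [1045.  484.  946.] [[-0.57, 0.82, 0.01], [0.65, 0.45, -0.61], [-0.51, -0.34, -0.79]]
top [[447.0, 0.0, 328.4], [0.0, 447.0, 238.6], [0.0, 0.0, 1.0]] [ 268.  120. 1058.] [[-0.05, -1.0, -0.0], [-0.98, 0.05, -0.21], [0.21, -0.01, -0.98]]
{'clock': 0.1, 'joint_pos': array([ 6.21870312e+01,  2.81602779e+01,  8.93467379e+01,  2.76589247e-04,
        6.25499961e+01, -6.05114349e+00]), 'joint_velocities': array([ 0.02171529, -0.18696806, -0.12255292, -0.06374117,  0.03811984,
        0.0400897 ]), 'joint_efforts': array([ 1.62190732e-03, -6.19447947e+01, -2.62026715e+01, -1.20467703e-04,
        3.02049826e-03, -4.20549270e-05]), 'tcp_pos': array([231.61861002, 580.30344689, 252.79005006]), 'tool_rot': array([-1.79943332e+02, -6.25392741e-03,  1.58238044e+02]), 'ft_force': array([-0.4897851 , -0.10933818, -0.10274597]), 'ft_torque': array([-0.03447519, -0.00325155,  0.02540783]), 'grasp_force': 0.0, 'opening': 85.58314450133125}
```

View pics/scene0.png

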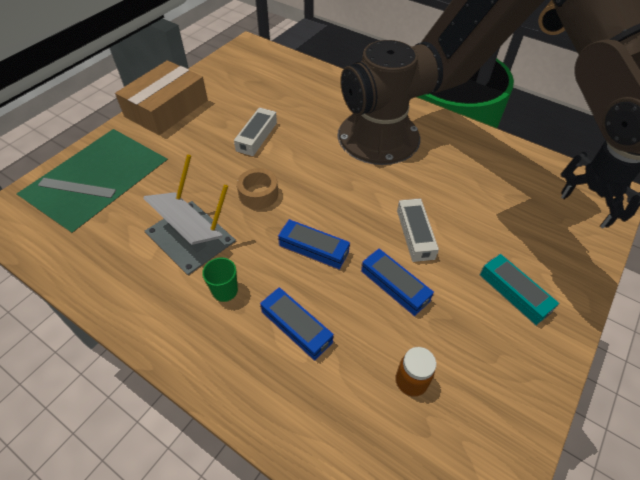

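View pics/top0.png

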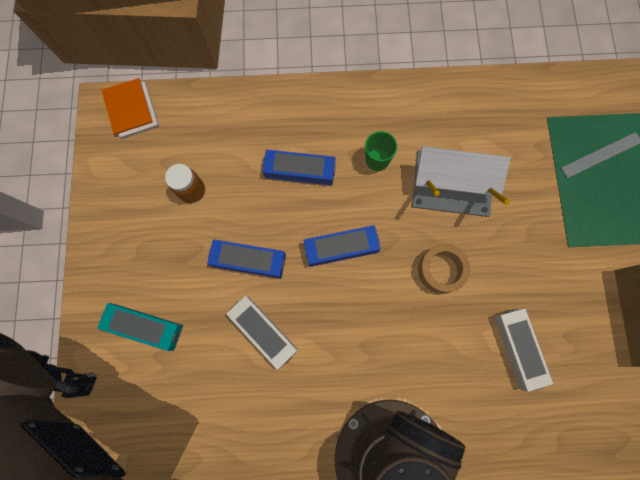

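Candidates (top image): the blue cases are at (299,167), (246,258) and (342,245). The look-alikes are turquoise at (140,327) and white at (261,332) and (524,350). I choose the three blue ones. Next I fit their poses and check a close crop of the rack and cases.

```bash
cat > h.py <<'E'
import cv2,numpy as np
from bench import arm
from scipy.optimize import minimize,least_squares
def cam(n):
    i=arm.camera_info(n);return np.array(i["rvec"],float),np.array(i["tvec"],float),np.array(i["mtx"],float)
def proj(P,c): return cv2.projectPoints(np.array(P,float).reshape(-1,1,3),c[0],c[1],c[2],None)[0].reshape(-1,2)
def ray(px,c,z):
    R=cv2.Rodrigues(c[0])[0];C=-R.T@c[1].ravel();d=R.T@np.linalg.inv(c[2])@np.array([*px,1.]);return C+d*(z-C[2])/d[2]
def box(x,y,a):
    c,s=np.cos(a),np.sin(a)
    return [(x+c*u-s*v,y+s*u+c*v,z) for u in(-30,30) for v in(-85,85) for z in(0,44)]
def Rt(a):  # tray axes in world; x up the slope
    c,s=np.cos(a),np.sin(a);Rz=np.array([[c,-s,0],[s,c,0],[0,0,1]]);t=np.pi/6
    return Rz@np.array([[np.cos(t),0,-np.sin(t)],[0,1,0],[np.sin(t),0,np.cos(t)]])
E
python3 - <<'E'
from h import *
im={n:cv2.imread(f"pics/{n}0.png") for n in("top","scene")};cs={n:cam(n) for n in im}
seeds=[(299,167),(246,258),(342,245)]
M={}
for n in im:
    h=cv2.cvtColor(im[n],cv2.COLOR_BGR2HSV);m=cv2.inRange(h,(108,120,40),(125,255,255))
    cn,_=cv2.findContours(m,cv2.RETR_EXTERNAL,cv2.CHAIN_APPROX_SIMPLE)
    M[n]=[cv2.convexHull(c) for c in cn if cv2.contourArea(c)>600];print(n,[c.reshape(-1,2).mean(0).round().tolist() for c in M[n]])
S=8
def mask(p,big=S):
    k=np.zeros((480*2,640*2),np.uint8);cv2.fillConvexPoly(k,np.round(p*2*16).astype(np.int32),255,shift=4);return k
for s in seeds:
    p=ray(s,cs["top"],40);T={}
    for n in im:
        q=proj(p,cs[n])[0];c=min(M[n],key=lambda c:np.linalg.norm(c.reshape(-1,2).mean(0)-q));T[n]=mask(c.reshape(-1,2)+0.0)
    def f(v):
        e=0
        for n in im:
            k=mask(cv2.convexHull(proj(box(*v),cs[n]).astype(np.float32)).reshape(-1,2))
            e+=1-np.count_nonzero(k&T[n])/np.count_nonzero(k|T[n])
        return e
    r=min((minimize(f,[p[0],p[1],a],method="Nelder-Mead",options=dict(initial_simplex=[[p[0]+d,p[1]+g,a+b] for d,g,b in((0,0,0),(12,0,0),(0,12,0),(0,0,.15))])) for a in(-.2,0,.2)),key=lambda r:r.fun)
    print(s,r.x.round(2),np.degrees(r.x[2]).round(1),round(r.fun,3))
a=cv2.resize(im["top"][135:235,395:525],None,fx=6,fy=5.9,interpolation=cv2.INTER_CUBIC)
a=cv2.resize(im["top"][140:230,400:520],(800,600),interpolation=cv2.INTER_CUBIC);cv2.imwrite("pics/ct.png",a)
a=cv2.resize(im["scene"][145:280,130:310],(800,600),interpolation=cv2.INTER_CUBIC);cv2.imwrite("pics/cs.png",a)
E
```

```text
top [[242.0, 258.0], [340.0, 246.0], [299.0, 166.0]]
scene [[290.0, 318.0], [393.0, 277.0], [309.0, 241.0]]
(299, 167) [ 6.7570e+02  1.7619e+02 -1.8000e-01] -10.6 0.159
(246, 258) [ 4.5333e+02  3.0640e+02 -2.3000e-01] -13.3 0.173
(342, 245) [4.7447e+02 8.4470e+01 1.6000e-01] 8.9 0.16
```

View pics/ct.png

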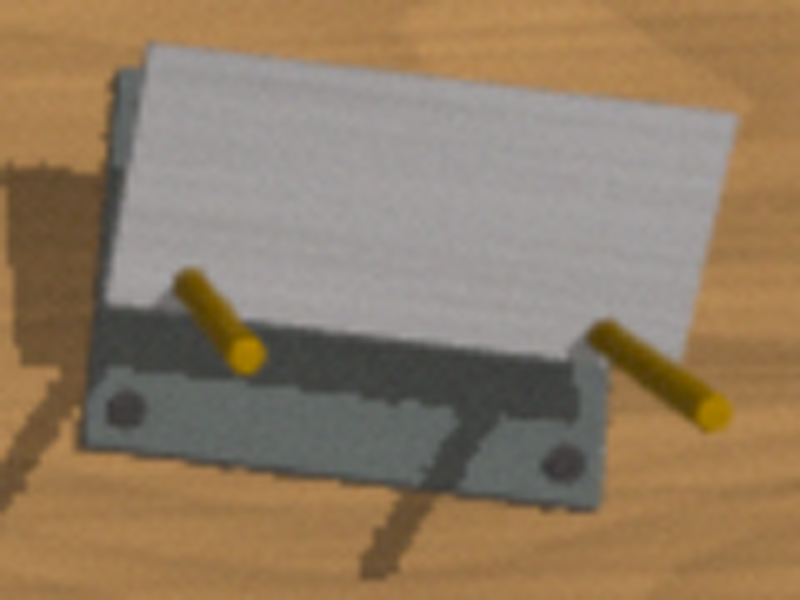

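View pics/cs.png

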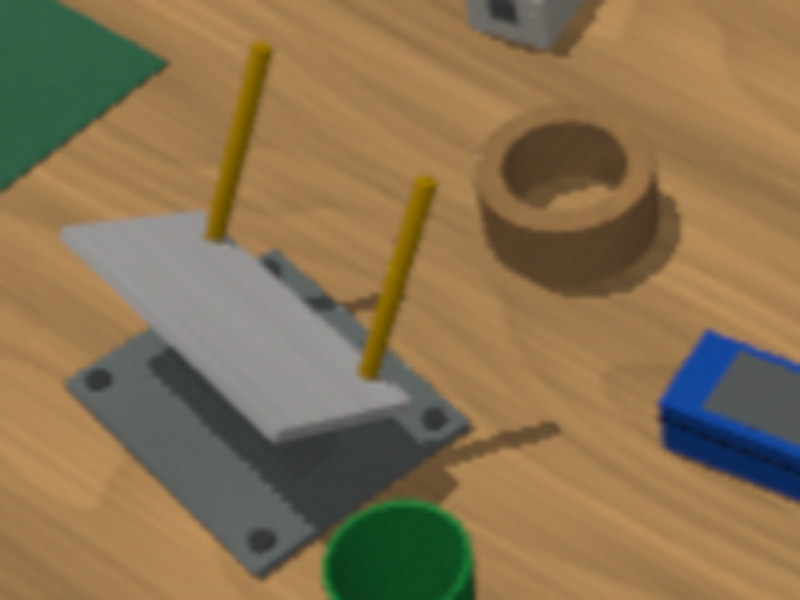

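The rack shows clearly. In the top crop the tray corners are at (150,43), (738,117) and (105,305), with post tips at (246,354) and (713,411). In the scene crop the tips are at (261,48) and (426,184), with corners at (62,233), (278,440) and (408,400). I fit the tray from these and overlay the case fits.

```bash
python3 - <<'E'
from h import *
cs={n:cam(n) for n in("top","scene")}
L=[("top",(45,100,0),(150,43)),("top",(45,-100,0),(738,117)),("top",(-45,100,0),(105,305)),("top",(-36,72,124),(246,354)),("top",(-36,-72,124),(713,411)),
("scene",(-36,-72,124),(261,46)),("scene",(-36,72,124),(426,182)),("scene",(45,-100,0),(62,233)),("scene",(45,100,0),(278,434)),("scene",(-45,100,0),(408,396))]
def px(n,p): return np.array(p)*.15+(400,140) if n=="top" else np.array(p)*.225+(130,145)
def f(v): return np.concatenate([proj(np.array([v[0],v[1],85])+Rt(v[2])@np.array(q),cs[n])[0]-px(n,p)+.5 for n,q,p in L])
r=least_squares(f,[650,-150,0],loss="soft_l1");print("tray",r.x.round(2),np.degrees(r.x[2]).round(2),f(r.x).reshape(-1,2).round(1).tolist())
im={n:cv2.imread(f"pics/{n}0.png") for n in cs}
fit=[]
M={}
for n in im:
    h=cv2.cvtColor(im[n],cv2.COLOR_BGR2HSV);m=cv2.inRange(h,(105,140,20),(128,255,255));m=cv2.morphologyEx(m,cv2.MORPH_CLOSE,np.ones((7,7)))
    cn,_=cv2.findContours(m,cv2.RETR_EXTERNAL,cv2.CHAIN_APPROX_NONE);M[n]=[cv2.convexHull(c).reshape(-1,2).astype(float) for c in cn if cv2.contourArea(c)>600]
for s in [(676,176,-.18),(453,306,-.23),(474,84,.16)]:
    T={n:min(M[n],key=lambda c:np.linalg.norm(c.mean(0)-proj([s[0],s[1],30],cs[n])[0])) for n in im}
    def g(v):  # support-function match of hulls
        e=[]
        for n in im:
            q=proj(box(*v),cs[n])
            for t in np.arange(0,2*np.pi,.1):
                d=np.array([np.cos(t),np.sin(t)]);e.append((q@d).max()-(T[n]@d).max()-.3)
        return np.array(e)
    r=least_squares(g,s,loss="soft_l1",x_scale=[10,10,.1]);print(r.x.round(2),np.degrees(r.x[2]).round(1),np.abs(r.fun).mean().round(2) if 0 else np.abs(g(r.x)).mean().round(2));fit.append(r.x)
out=[]
for n in im:
    b=cv2.resize(im[n],None,fx=4,fy=4,interpolation=cv2.INTER_CUBIC)
    for v in fit:
        p=proj(box(*v),cs[n])*4+2
        for i,j in((1,3),(3,7),(7,5),(5,1),(0,2),(2,6),(6,4),(4,0)): cv2.line(b,tuple(int(k) for k in p[i]),tuple(int(k) for k in p[j]),(0,255,255) if i%2 else (0,0,255),1)
    out.append(b[560:1160,800:1560] if n=="top" else b[850:1450,1020:1760])
cv2.imwrite("pics/ov.png",cv2.resize(np.vstack([cv2.resize(o,(760,600)) for o in out]),(400*760//600*1,600) if 0 else (506,800))[:800])
cv2.imwrite("pics/ov.png",cv2.resize(np.hstack([cv2.resize(o,(760,600)) for o in out]),(800,316)))
E
```

```text
tray [ 6.2581e+02 -1.9989e+02 -1.7000e-01] -9.91 [[-0.1, -0.7], [0.0, -1.5], [0.1, -1.1], [0.2, -0.0], [0.2, -0.2], [0.5, -0.3], [0.5, -0.8], [-0.0, -1.3], [0.1, -0.8], [1.2, 0.8]]
[ 6.7639e+02  1.7744e+02 -1.7000e-01] -9.6 1.56
[ 4.5408e+02  3.0689e+02 -2.2000e-01] -12.8 1.5
[4.7515e+02 8.4170e+01 1.4000e-01] 7.9 1.43
```

View pics/ov.png

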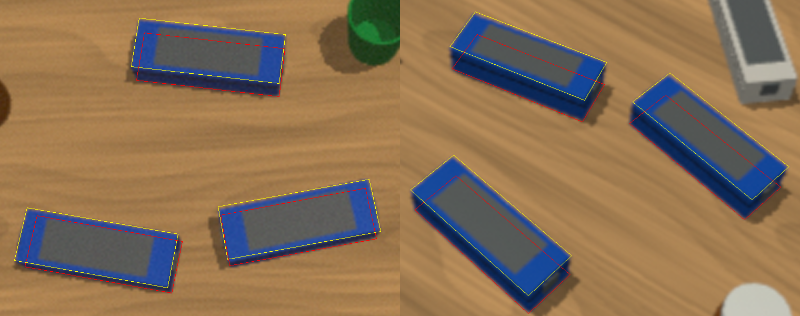

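```bash
cat >> h.py <<'E'
TR=np.array([625.8,-199.9,85]);TA=np.radians(-9.91)
def plan(x,y,z,yaw,g=100,step=38,s=None):
    s=s or arm.state();p=np.array(s["tcp_pos"]);psi=s["tool_rot"][2]
    d=np.array([x,y,z])-p;t=(yaw-psi+180)%360-180
    n=max(int(np.ceil(np.linalg.norm(d)/step)),int(np.ceil(abs(t)/6.8)),1)
    from scipy.spatial.transform import Rotation as Ro
    rows=[];
    for k in range(n):
        R=Ro.from_euler("xyz",[180,0,psi+t*k/n],degrees=True).as_matrix()
        v=R.T@d/n/10;rows.append([g,*np.round(v,2).tolist(),round(float(np.radians(-t/n)),3)])
    print("to",[round(float(q),1) for q in(x,y,z,yaw)],n,"rows");print(rows if abs(t)>.3 else f"{n} x {rows[0]}")
def st():
    s=arm.state();print(round(s["clock"],2),"tcp",np.round(s["tcp_pos"],1),np.round(s["tool_rot"],1),"F",np.round(s["ft_force"],2),"open",round(s["opening"],1),"grip",round(s["grasp_force"],1),"j6",round(s["joint_pos"][5],1));return s
E
python3 - <<'E'
from h import *
st();print(arm.finger_overhang)
plan(454,307,110,77.2)
E
```

```text
0.1 tcp [231.6 580.3 252.8] [-179.9   -0.   158.2] F [-0.49 -0.11 -0.1 ] open 85.6 grip 0.0 j6 -6.1
22.0
to [454.0, 307.0, 110.0, 77.2] 12 rows
[[100, -2.57, -1.43, 1.19, 0.118], [100, -2.72, -1.12, 1.19, 0.118], [100, -2.83, -0.79, 1.19, 0.118], [100, -2.9, -0.45, 1.19, 0.118], [100, -2.93, -0.11, 1.19, 0.118], [100, -2.93, 0.24, 1.19, 0.118], [100, -2.88, 0.58, 1.19, 0.118], [100, -2.79, 0.92, 1.19, 0.118], [100, -2.66, 1.24, 1.19, 0.118], [100, -2.5, 1.54, 1.19, 0.118], [100, -2.3, 1.82, 1.19, 0.118], [100, -2.07, 2.08, 1.19, 0.118]]
```

Request:
send_rows(
  increments=[
    [[100, -2.57, -1.43, 1.19, 0.118], [100, -2.72, -1.12, 1.19, 0.118], [100, -2.83, -0.79, 1.19, 0.118], [100, -2.9, -0.45, 1.19, 0.118], [100, -2.93, -0.11, 1.19, 0.118], [100, -2.93, 0.24, 1.19, 0.118], [100, -2.88, 0.58, 1.19, 0.118], [100, -2.79, 0.92, 1.19, 0.118], [100, -2.66, 1.24, 1.19, 0.118], [100, -2.5, 1.54, 1.19, 0.118], [100, -2.3, 1.82, 1.19, 0.118], [100, -2.07, 2.08, 1.19, 0.118]],
  ],
)

```text
clock: 1.1
tcp_pos: [454.6, 305.7, 109.8]
tool_rot: [-180.0, 0.0, 76.8]
ft_force: [0.9, -0.2, 0.4]
opening: 85.2
grasp_force: 0.0
```

Request:
send_rows(
  increments=[
    [[100, 0, 0, 0, 0]],
  ],
)

```text
clock: 1.18
tcp_pos: [455.8, 303.5, 108.4]
tool_rot: [-179.9, 0.1, 76.5]
ft_force: [-0.0, -0.3, -0.3]
opening: 85.5
grasp_force: 0.0
```

```bash
python3 -c "
from h import *
st();plan(454,307,32,77.2)"
```

```text
1.18 tcp [455.8 303.5 108.4] [-1.799e+02  1.000e-01  7.650e+01] F [-0.03 -0.26 -0.33] open 85.5 grip 0.0 j6 40.3
to [454.0, 307.0, 32.0, 77.2] 3 rows
[[100, 0.1, -0.09, 2.55, -0.004], [100, 0.1, -0.09, 2.55, -0.004], [100, 0.1, -0.09, 2.55, -0.004]]
```

Request:
send_rows(
  increments=[
    [[100, 0, 0, 2.6, 0], [100, 0, 0, 2.6, 0], [100, 0, 0, 2.6, 0], [100, 0, 0, 0, 0], [100, 0, 0, 0, 0]],
  ],
)

```text
clock: 1.6
tcp_pos: [453.3, 306.9, 31.9]
tool_rot: [-179.9, 0.1, 77.1]
ft_force: [-0.1, 0.8, 0.5]
opening: 85.8
grasp_force: 0.0
```

Request:
send_rows(
  increments=[
    [[0, 0, 0, 0, 0], [0, 0, 0, 0, 0], [0, 0, 0, 0, 0], [0, 0, 0, 0, 0], [0, 0, 0, 0, 0]],
  ],
)

```text
clock: 2.02
tcp_pos: [454.4, 307.4, 34.3]
tool_rot: [179.9, -0.1, 77.1]
ft_force: [-0.9, 0.6, 4.4]
opening: 59.3
grasp_force: 65.1
```

Request:
send_rows(
  increments=[
    [[0, 0, 0, 0, 0], [0, 0, 0, -1.5, 0], [0, 0, 0, -1.5, 0], [0, 0, 0, 0, 0], [0, 0, 0, 0, 0], [0, 0, 0, 0, 0], [0, 0, 0, 0, 0]],
  ],
)

```text
clock: 2.6
tcp_pos: [453.7, 306.9, 62.1]
tool_rot: [-180.0, 0.0, 77.1]
ft_force: [0.4, 0.3, -2.7]
opening: 59.3
grasp_force: 65.5
```

Request:
send_rows(
  increments=[
    [[0, 0, 0, 0, 0]],
  ],
)

```text
clock: 2.68
tcp_pos: [453.7, 306.8, 61.9]
tool_rot: [-180.0, 0.0, 77.1]
ft_force: [-0.1, -0.3, -2.2]
opening: 59.2
grasp_force: 65.5
```

Request:
send_rows(
  increments=[
    [[0, 0, 0, 0, 0]],
  ],
)

```text
clock: 2.77
tcp_pos: [453.8, 306.9, 62.0]
tool_rot: [-180.0, 0.0, 77.1]
ft_force: [-0.3, -0.9, -2.1]
opening: 59.0
grasp_force: 65.5
```

P2 weighs about 0.23 kg, so it must be the lightest. I set it down and heft P1.

Request:
send_rows(
  increments=[
    [[0, 0, 0, 1.5, 0], [0, 0, 0, 1.2, 0], [0, 0, 0, 0.2, 0], [0, 0, 0, 0, 0], [60, 0, 0, 0, 0], [100, 0, 0, 0, 0], [100, 0, 0, 0, 0], [100, 0, 0, -3, 0], [100, 0, 0, -3, 0], [100, 0, 0, -1, 0], [100, 0, 0, 0, 0]],
  ],
)

```text
clock: 3.68
tcp_pos: [454.7, 307.4, 105.5]
tool_rot: [179.8, -0.2, 77.1]
ft_force: [0.1, -0.5, -0.3]
opening: 85.3
grasp_force: 0.0
```

```bash
python3 -c "
from h import *
st();plan(676.4,177.4,102,80.4,100,36)"
```

```text
3.68 tcp [454.7 307.4 105.5] [179.8  -0.2  77.1] F [ 0.14 -0.49 -0.27] open 85.3 grip 0.0 j6 40.1
to [676.4, 177.4, 102.0, 80.4] 8 rows
[[100, -0.97, 3.06, 0.04, -0.007], [100, -0.99, 3.06, 0.04, -0.007], [100, -1.01, 3.05, 0.04, -0.007], [100, -1.03, 3.04, 0.04, -0.007], [100, -1.05, 3.03, 0.04, -0.007], [100, -1.08, 3.03, 0.04, -0.007], [100, -1.1, 3.02, 0.04, -0.007], [100, -1.12, 3.01, 0.04, -0.007]]
```

Request:
send_rows(
  increments=[
    [[100, -0.97, 3.06, 0.04, -0.007], [100, -0.99, 3.06, 0.04, -0.007], [100, -1.01, 3.05, 0.04, -0.007], [100, -1.03, 3.04, 0.04, -0.007], [100, -1.05, 3.03, 0.04, -0.007], [100, -1.08, 3.03, 0.04, -0.007], [100, -1.1, 3.02, 0.04, -0.007], [100, -1.12, 3.01, 0.04, -0.007], [100, 0, 0, 0, 0], [100, 0, 0, 0, 0]],
  ],
)

```text
clock: 4.52
tcp_pos: [675.8, 175.4, 97.8]
tool_rot: [-179.9, 0.0, 80.2]
ft_force: [0.3, -0.5, -0.0]
opening: 85.6
grasp_force: 0.0
```

```bash
python3 -c "
from h import *
st();plan(676.4,177.4,32,80.4,100,30)"
```

```text
4.52 tcp [675.8 175.4  97.8] [-179.9    0.    80.2] F [ 0.31 -0.48 -0.03] open 85.6 grip 0.0 j6 18.9
to [676.4, 177.4, 32.0, 80.4] 3 rows
3 x [100, 0.07, 0.01, 2.19, -0.001]
```

Request:
send_rows(
  increments=[
    [[100, 0.07, 0, 2.2, 0], [100, 0, 0, 2.2, 0], [100, 0, 0, 2.2, 0], [100, 0, 0, 0, 0], [0, 0, 0, 0, 0], [0, 0, 0, 0, 0], [0, 0, 0, 0, 0], [0, 0, 0, 0, 0], [0, 0, 0, 0, 0], [0, 0, 0, 0, 0], [0, 0, 0, -1.5, 0], [0, 0, 0, -1.5, 0]],
  ],
)

```text
clock: 5.52
tcp_pos: [674.4, 177.2, 63.8]
tool_rot: [-179.8, 0.1, 80.3]
ft_force: [-0.0, 0.1, -6.8]
opening: 59.5
grasp_force: 68.3
```

Request:
send_rows(
  increments=[
    [[0, 0, 0, 0, 0], [0, 0, 0, 0, 0], [0, 0, 0, 0, 0], [0, 0, 0, 0, 0]],
  ],
)

```text
clock: 5.85
tcp_pos: [674.9, 177.3, 63.3]
tool_rot: [-179.9, 0.0, 80.3]
ft_force: [-0.0, 0.5, -8.9]
opening: 58.7
grasp_force: 68.7
```

Request:
send_rows(
  increments=[
    [[0, 0, 0, 0, 0]],
  ],
)

```text
clock: 5.93
tcp_pos: [675.1, 177.3, 63.3]
tool_rot: [-179.9, 0.0, 80.3]
ft_force: [-1.3, -0.1, -9.4]
opening: 58.8
grasp_force: 68.7
```

Request:
send_rows(
  increments=[
    [[0, 0, 0, 0, 0]],
  ],
)

```text
clock: 6.02
tcp_pos: [675.3, 177.3, 63.6]
tool_rot: [-179.9, 0.0, 80.3]
ft_force: [-0.3, -0.5, -8.5]
opening: 58.9
grasp_force: 68.7
```

P1 weighs about 0.9 kg, so it is the heaviest, which makes P3 the middle one (I'll confirm when lifting it). I carry P1 to the rack now.

```bash
python3 -c "
from h import *
s=st();s=dict(s);s['tcp_pos']=s['tcp_pos']+[0,0,120]
plan(623.5,-199.5,185,80.1,0,34,s)"
```

```text
6.02 tcp [675.3 177.3  63.6] [-179.9    0.    80.3] F [-0.34 -0.5  -8.49] open 58.9 grip 68.7 j6 19.0
to [623.5, -199.5, 185.0, 80.1] 12 rows
12 x [0, -3.17, 0.1, -0.01, 0.0]
```

Request:
send_rows(
  increments=[
    [[0, 0, 0, -2, 0], [0, 0, 0, -3.5, 0], [0, 0, 0, -3.5, 0], [0, 0, 0, -3, 0]],
  ],
)

```text
clock: 6.35
tcp_pos: [675.5, 177.4, 186.0]
tool_rot: [180.0, -0.0, 80.3]
ft_force: [1.9, 0.2, -8.3]
opening: 58.9
grasp_force: 69.6
```

Request:
send_rows(
  increments=[
    [[0, -1.6, 0.1, 0, 0], [0, -3, 0.1, 0, 0], [0, -3.5, 0.1, 0, 0], [0, -3.5, 0.1, 0, 0], [0, -3.5, 0.1, 0, 0], [0, -3.5, 0.1, 0, 0], [0, -3.5, 0.1, 0, 0], [0, -3.5, 0.1, 0, 0], [0, -3.5, 0.1, 0, 0], [0, -3.5, 0.1, 0, 0], [0, -3.2, 0.1, 0, 0], [0, -2.2, 0.1, 0, 0]],
  ],
)

```text
clock: 7.35
tcp_pos: [622.2, -202.4, 183.3]
tool_rot: [-179.9, 0.0, 80.2]
ft_force: [0.3, 0.7, -8.1]
opening: 58.5
grasp_force: 69.4
```

Request:
send_rows(
  increments=[
    [[0, 0, 0, 1.5, 0], [0, 0, 0, 1.5, 0], [0, 0, 0, 0.5, 0], [0, 0, 0, 0, 0], [0, 0, 0, 0, 0]],
  ],
)

```text
clock: 7.77
tcp_pos: [623.4, -199.1, 149.1]
tool_rot: [-180.0, -0.0, 80.3]
ft_force: [-0.2, 0.2, -9.0]
opening: 59.4
grasp_force: 69.1
```

```bash
python3 -c "
from h import *
st();plan(623.5,-199.5,140,80.1,0,34)
a=arm.get_image('top')[110:245,370:550,::-1];b=arm.get_image('scene')[120:300,110:310,::-1]
cv2.imwrite('pics/p1.png',np.hstack([cv2.resize(a,(400,300)),cv2.resize(b,(400,300))]))
"
```

```text
7.77 tcp [ 623.4 -199.1  149.1] [-180.    -0.    80.3] F [-0.22  0.21 -9.  ] open 59.4 grip 69.1 j6 -13.8
to [623.5, -199.5, 140.0, 80.1] 1 rows
1 x [0, -0.04, 0.02, 0.91, 0.004]
```

View pics/p1.png

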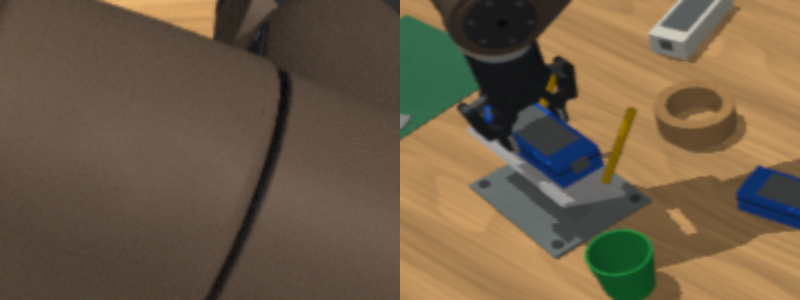

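The top view is blocked by the arm. The scene view shows the case held level above the tray, between the posts. I lower it until it touches.

Request:
send_rows(
  increments=[
    [[0, 0, 0, 0.5, 0], [0, 0, 0, 0.4, 0], [0, 0, 0, 0, 0], [0, 0, 0, 0, 0]],
  ],
)

```text
clock: 8.2
tcp_pos: [623.4, -199.1, 140.1]
tool_rot: [-180.0, -0.0, 80.3]
ft_force: [-0.3, -0.5, -7.6]
opening: 59.0
grasp_force: 69.4
```

Request:
send_rows(
  increments=[
    [[0, 0, 0, 0.2, 0], [0, 0, 0, 0.1, 0], [0, 0, 0, 0, 0]],
  ],
)

```text
clock: 8.45
tcp_pos: [623.6, -199.2, 137.5]
tool_rot: [180.0, 0.0, 80.3]
ft_force: [-0.2, 0.8, -4.7]
opening: 58.6
grasp_force: 69.8
```

Request:
send_rows(
  increments=[
    [[0, 0, 0, 0.2, 0], [0, 0, 0, 0, 0], [0, 0, 0, 0, 0]],
  ],
)

```text
clock: 8.7
tcp_pos: [623.7, -199.1, 137.1]
tool_rot: [179.9, 0.0, 80.3]
ft_force: [-5.9, 3.3, 8.1]
opening: 59.3
grasp_force: 71.3
```

Request:
send_rows(
  increments=[
    [[66, 0, 0, 0, 0], [69, 0, 0, 0, 0], [70, 0, 0, 0.05, 0], [71, 0, 0, 0.05, 0], [72, 0, 0, 0.05, 0], [72, 0, 0, 0.0, 0]],
  ],
)

```text
clock: 9.2
tcp_pos: [622.8, -199.0, 134.2]
tool_rot: [-179.9, -0.0, 80.3]
ft_force: [-7.5, 1.0, -0.2]
opening: 61.4
grasp_force: 3.2
```

Request:
send_rows(
  increments=[
    [[73, 0, 0, 0.05, 0], [74, 0, 0, 0.05, 0], [75, 0, 0, 0.05, 0], [75, 0, 0, 0.05, 0]],
  ],
)

```text
clock: 9.53
tcp_pos: [622.8, -199.1, 132.0]
tool_rot: [-179.9, -0.0, 80.3]
ft_force: [-8.7, 1.7, 0.7]
opening: 64.0
grasp_force: 4.3
```

```bash
python3 -c "
from h import *
st()
b=arm.get_image('scene')[140:230,150:270,::-1]
cv2.imwrite('pics/p2.png',cv2.resize(b,(480,360),interpolation=cv2.INTER_CUBIC))
"
```

```text
9.53 tcp [ 622.8 -199.1  132. ] [-179.9   -0.    80.3] F [-8.69  1.66  0.69] open 64.0 grip 4.3 j6 -13.8
```

View pics/p2.png

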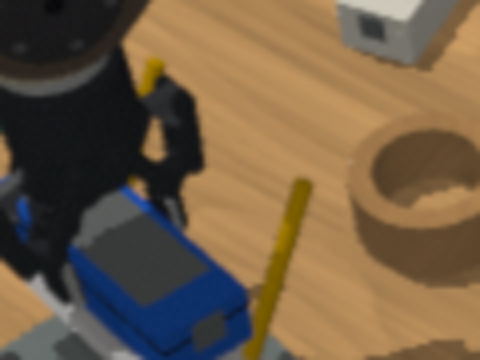

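The case is tilting down between the fingers and leaning on the near one. I keep opening slowly.

Request:
send_rows(
  increments=[
    [[76, 0, 0, 0.03, 0], [77, 0, 0, 0.03, 0], [78, 0, 0, 0.03, 0], [79, 0, 0, 0, 0]],
  ],
)

```text
clock: 9.92
tcp_pos: [623.4, -199.3, 131.0]
tool_rot: [180.0, -0.0, 80.3]
ft_force: [-4.7, 0.2, -2.2]
opening: 67.8
grasp_force: 2.1
```

Request:
send_rows(
  increments=[
    [[80, 0, 0, 0, 0], [81, 0, 0, 0, 0], [82, 0, 0, 0, 0]],
  ],
)

```text
clock: 10.17
tcp_pos: [623.5, -199.3, 130.9]
tool_rot: [180.0, -0.0, 80.3]
ft_force: [-4.0, 0.7, -2.3]
opening: 70.3
grasp_force: 1.6
```

Request:
send_rows(
  increments=[
    [[83, 0, 0, 0, 0], [84, 0, 0, 0, 0], [85, 0, 0, 0, 0]],
  ],
)

```text
clock: 10.42
tcp_pos: [623.4, -199.2, 130.8]
tool_rot: [-180.0, -0.0, 80.3]
ft_force: [-3.6, 0.7, -3.2]
opening: 72.6
grasp_force: 1.6
```

Request:
send_rows(
  increments=[
    [[86, 0, 0, 0, 0], [87, 0, 0, 0, 0], [88, 0, 0, 0, 0]],
  ],
)

```text
clock: 10.67
tcp_pos: [623.4, -199.2, 130.8]
tool_rot: [-180.0, -0.0, 80.3]
ft_force: [-3.1, 0.5, -2.4]
opening: 75.0
grasp_force: 1.7
```

Request:
send_rows(
  increments=[
    [[89, 0, 0, 0, 0], [90, 0, 0, 0, 0], [91, 0, 0, 0, 0], [92, 0, 0, 0, 0]],
  ],
)

```text
clock: 11.0
tcp_pos: [623.4, -199.2, 130.9]
tool_rot: [-180.0, -0.0, 80.3]
ft_force: [-3.0, 0.1, -4.1]
opening: 78.6
grasp_force: 1.8
```

Request:
send_rows(
  increments=[
    [[93, 0, 0, 0, 0], [94, 0, 0, 0, 0], [95, 0, 0, 0, 0], [96, 0, 0, 0, 0]],
  ],
)

```text
clock: 11.33
tcp_pos: [623.4, -199.2, 130.8]
tool_rot: [-180.0, -0.0, 80.3]
ft_force: [-3.5, 0.4, -3.1]
opening: 81.8
grasp_force: 2.0
```

Request:
send_rows(
  increments=[
    [[97, 0, 0, 0, 0], [98, 0, 0, 0, 0], [99, 0, 0, 0, 0], [100, 0, 0, 0, 0], [100, 0, 0, 0, 0]],
  ],
)

```text
clock: 11.75
tcp_pos: [623.7, -199.3, 131.1]
tool_rot: [180.0, 0.0, 80.3]
ft_force: [-0.0, -0.2, 1.2]
opening: 85.3
grasp_force: 0.0
```

```bash
python3 -c "
from h import *
st()
b=arm.get_image('scene')[140:230,150:270,::-1]
cv2.imwrite('pics/p3.png',cv2.resize(b,(720,540),interpolation=cv2.INTER_CUBIC))
"
```

```text
11.75 tcp [ 623.7 -199.3  131.1] [180.    0.   80.3] F [-0.02 -0.15  1.22] open 85.3 grip 0.0 j6 -13.8
```

View pics/p3.png

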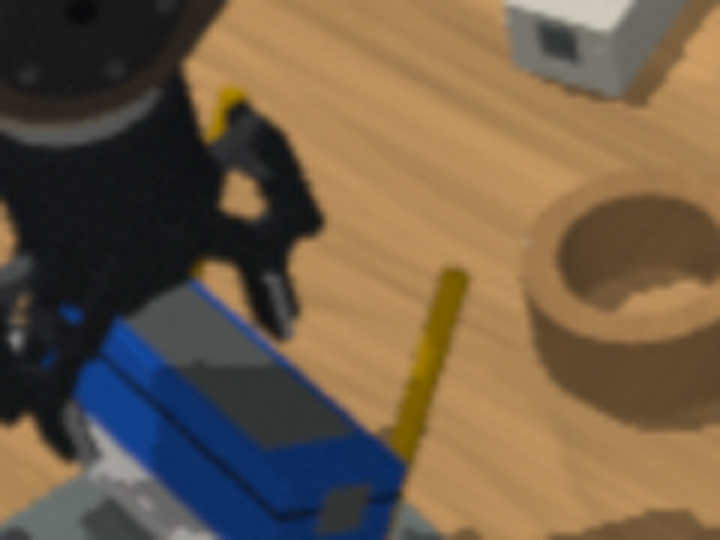

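It is settled flat near the left post. I withdraw upward, move toward P3, and measure the case in the tray numerically once the view clears.

```bash
python3 -c "
from h import *
s=dict(st());s['tcp_pos']=s['tcp_pos']+[0,0,100]
plan(475.2,84.2,100,97.9,100,36,s)"
```

```text
11.8 tcp [ 623.6 -199.2  131. ] [180.    0.   80.3] F [-0.7  -0.01  0.25] open 85.5 grip 0.0 j6 -13.8
to [475.2, 84.2, 100.0, 97.9] 10 rows
[[100, 2.54, -1.94, 1.31, -0.031], [100, 2.6, -1.86, 1.31, -0.031], [100, 2.66, -1.78, 1.31, -0.031], [100, 2.71, -1.7, 1.31, -0.031], [100, 2.76, -1.61, 1.31, -0.031], [100, 2.81, -1.53, 1.31, -0.031], [100, 2.86, -1.44, 1.31, -0.031], [100, 2.9, -1.35, 1.31, -0.031], [100, 2.94, -1.26, 1.31, -0.031], [100, 2.98, -1.17, 1.31, -0.031]]
```

Request:
send_rows(
  increments=[
    [[100, 0, 0, -1, 0], [100, 0, 0, -2, 0], [100, 0, 0, -3.5, 0], [100, 0, 0, -3.5, 0]],
  ],
)

```text
clock: 12.13
tcp_pos: [623.1, -199.1, 232.1]
tool_rot: [-179.9, -0.0, 80.3]
ft_force: [0.7, -0.3, 1.5]
opening: 85.8
grasp_force: 0.0
```

Request:
send_rows(
  increments=[
    [[100, 2.54, -1.94, 0, -0.031], [100, 2.6, -1.86, 0, -0.031], [100, 2.66, -1.78, 0, -0.031], [100, 2.71, -1.7, 0, -0.031], [100, 2.76, -1.61, 1.4, -0.031], [100, 2.81, -1.53, 2.4, -0.031], [100, 2.86, -1.44, 2.4, -0.031], [100, 2.9, -1.35, 2.4, -0.031], [100, 2.94, -1.26, 2.4, -0.031], [100, 2.98, -1.17, 2.1, -0.031], [100, 0, 0, 0, 0], [100, 0, 0, 0, 0]],
  ],
)

```text
clock: 13.13
tcp_pos: [474.3, 85.1, 99.8]
tool_rot: [-179.9, -0.0, 98.2]
ft_force: [1.0, -0.0, 0.7]
opening: 85.1
grasp_force: 0.0
```

```bash
cat >> h.py <<'E'
def fitrack(z0,tag):
    """pose (x,y,yaw deg) in tray frame of the topmost visible case stack fitted as one box z0..; flat on the tray"""
    best=[]
    for n in("top","scene"):
        c=cam(n);im=arm.get_image(n)[:,:,::-1].copy();cv2.imwrite(f"pics/{tag}_{n}.png",im)
        m=cv2.inRange(cv2.cvtColor(im,cv2.COLOR_BGR2HSV),(105,140,20),(128,255,255))
        R=Rt(TA);q=proj([TR+R@np.array([u,v,w]) for u in(-45,45) for v in(-105,105) for w in(0,z0+60)],c)
        k=np.zeros_like(m);cv2.fillConvexPoly(k,cv2.convexHull(q.astype(np.int32)),255);m&=k
        m=cv2.morphologyEx(m,cv2.MORPH_OPEN,np.ones((2,2)))
        p=cv2.findNonZero(m)
        if p is None or len(p)<300: print(n,"hidden");continue
        best.append((n,c,cv2.convexHull(p).reshape(-1,2).astype(float)))
    def g(v,bs):
        e=[];a=v[2];R=Rt(TA)
        P=[TR+R@np.array([v[0]+np.cos(a)*u-np.sin(a)*w,v[1]+np.sin(a)*u+np.cos(a)*w,z]) for u in(-30,30) for w in(-85,85) for z in(0,z0+44)]
        for n,c,H in bs:
            q=proj(P,c)
            for t in np.arange(0,2*np.pi,.1):
                d=np.array([np.cos(t),np.sin(t)]);e.append((q@d).max()-(H@d).max()-.3)
        return np.array(e)
    for bs in [best]+[[b] for b in best]:
        r=least_squares(g,[0,0,0],loss="soft_l1",x_scale=[10,10,.1],args=(bs,));print([b[0] for b in bs],"x,y",r.x[:2].round(1),"yaw",np.degrees(r.x[2]).round(2),"res",np.abs(g(r.x,bs)).mean().round(2))
E
python3 -c "
from h import *
st();plan(475.2,84.2,32,97.9,100,28)
fitrack(0,'r1')"
```

```text
13.13 tcp [474.3  85.1  99.8] [-179.9   -0.    98.2] F [ 0.99 -0.02  0.75] open 85.1 grip 0.0 j6 -5.9
to [475.2, 84.2, 32.0, 97.9] 3 rows
[[100, -0.03, 0.03, 2.26, 0.002], [100, -0.03, 0.03, 2.26, 0.002], [100, -0.03, 0.03, 2.26, 0.002]]
['top', 'scene'] x,y [-2.9 -1. ] yaw -1.48 res 1.32
['top'] x,y [-4.  -3.2] yaw -0.09 res 1.44
['scene'] x,y [0.2 3. ] yaw -3.66 res 0.97
```

```bash
python3 -c "
from h import *
o=[]
for n,(a,b,c,d) in(('top',(135,235,395,525)),('scene',(160,260,140,270))):
    im=cv2.resize(cv2.imread(f'pics/r1_{n}.png')[a:b,c:d],None,fx=6,fy=6,interpolation=cv2.INTER_CUBIC)
    P=proj([TR+Rt(TA)@np.array(q) for q in((-30,-85,44),(30,-85,44),(30,85,44),(-30,85,44))],cam(n))
    cv2.polylines(im,[np.round((P-[c,a]+.5)*6).astype(np.int32)],True,(0,255,255),1)
    o.append(im)
cv2.imwrite('pics/o1.png',cv2.resize(np.vstack(o),(390*1,300*2) if 0 else (520,800))[:800]);cv2.imwrite('pics/o1.png',cv2.resize(np.hstack(o),(800,308),interpolation=cv2.INTER_AREA))"
```

```text
(no output)
```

View pics/o1.png

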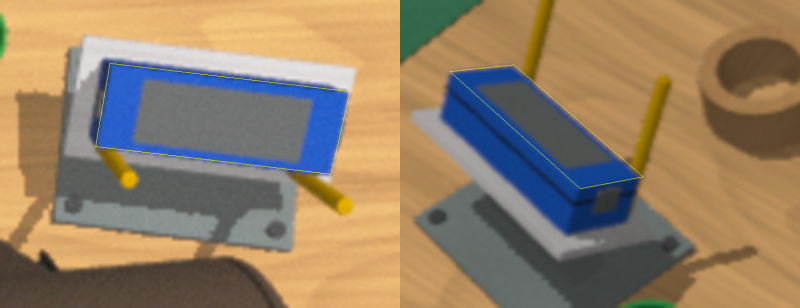

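Request:
send_rows(
  increments=[
    [[100, 0, 0, 2.3, 0], [100, 0, 0, 2.3, 0], [100, 0, 0, 2.2, 0], [100, 0, 0, 0, 0], [0, 0, 0, 0, 0], [0, 0, 0, 0, 0], [0, 0, 0, 0, 0], [0, 0, 0, 0, 0], [0, 0, 0, 0, 0], [0, 0, 0, 0, 0], [0, 0, 0, -1.5, 0], [0, 0, 0, -1.5, 0]],
  ],
)

```text
clock: 14.23
tcp_pos: [474.7, 83.8, 62.8]
tool_rot: [-180.0, -0.0, 98.1]
ft_force: [-0.1, -0.2, -5.5]
opening: 58.8
grasp_force: 67.5
```

Request:
send_rows(
  increments=[
    [[0, 0, 0, 0, 0], [0, 0, 0, 0, 0], [0, 0, 0, 0, 0], [0, 0, 0, 0, 0]],
  ],
)

```text
clock: 14.57
tcp_pos: [474.5, 84.0, 61.4]
tool_rot: [-180.0, -0.0, 98.1]
ft_force: [-0.2, -0.8, -5.0]
opening: 59.1
grasp_force: 67.9
```

Request:
send_rows(
  increments=[
    [[0, 0, 0, 0, 0]],
  ],
)

```text
clock: 14.65
tcp_pos: [474.5, 84.0, 61.3]
tool_rot: [-179.9, -0.0, 98.1]
ft_force: [-0.1, 0.4, -5.7]
opening: 59.3
grasp_force: 67.9
```

The case lies home: the yellow home outline coincides with its lid in both views, up against both posts. P3 weighs about 0.55 kg, so it is the middle one. I carry it over.

```bash
python3 -c "
from h import *
s=dict(st());s['tcp_pos']=s['tcp_pos']+[0,0,175]
plan(601.2,-195.6,236,80.1,0,28,s)"
```

```text
14.65 tcp [474.5  84.   61.3] [-179.9   -0.    98.1] F [-0.13  0.39 -5.73] open 59.3 grip 67.9 j6 -5.9
to [601.2, -195.6, 236.0, 80.1] 11 rows
[[0, -2.68, 0.78, 0.0, 0.029], [0, -2.65, 0.86, 0.0, 0.029], [0, -2.63, 0.93, 0.0, 0.029], [0, -2.6, 1.01, 0.0, 0.029], [0, -2.57, 1.08, 0.0, 0.029], [0, -2.54, 1.16, 0.0, 0.029], [0, -2.51, 1.23, 0.0, 0.029], [0, -2.47, 1.3, 0.0, 0.029], [0, -2.43, 1.37, 0.0, 0.029], [0, -2.39, 1.44, 0.0, 0.029], [0, -2.35, 1.51, 0.0, 0.029]]
```

Request:
send_rows(
  increments=[
    [[0, 0, 0, -2.5, 0], [0, 0, 0, -3.5, 0], [0, 0, 0, -3.5, 0], [0, 0, 0, -3.5, 0], [0, 0, 0, -3.5, 0], [0, 0, 0, -1, 0]],
  ],
)

```text
clock: 15.15
tcp_pos: [475.7, 84.1, 241.1]
tool_rot: [179.7, 0.0, 98.1]
ft_force: [0.2, 0.2, -4.6]
opening: 58.7
grasp_force: 69.2
```

Request:
send_rows(
  increments=[
    [[0, -2.68, 0.78, 0, 0.029], [0, -2.65, 0.86, 0, 0.029], [0, -2.63, 0.93, 0, 0.029], [0, -2.6, 1.01, 0, 0.029], [0, -2.57, 1.08, 0, 0.029], [0, -2.54, 1.16, 0, 0.029], [0, -2.51, 1.23, 0, 0.029], [0, -2.47, 1.3, 0, 0.029], [0, -2.43, 1.37, 0, 0.029], [0, -2.39, 1.44, 0, 0.029], [0, -2.35, 1.51, 0, 0.029], [0, 0, 0, 0, 0]],
  ],
)

```text
clock: 16.15
tcp_pos: [602.0, -200.0, 235.4]
tool_rot: [-180.0, 0.0, 79.5]
ft_force: [-1.5, 1.0, -5.1]
opening: 59.4
grasp_force: 68.9
```

Request:
send_rows(
  increments=[
    [[0, 0, 0, 0.5, 0], [0, 0, 0, 1.5, 0], [0, 0, 0, 1.5, 0], [0, 0, 0, 0.8, 0], [0, 0, 0, 0, 0], [0, 0, 0, 0, 0]],
  ],
)

```text
clock: 16.65
tcp_pos: [600.7, -195.3, 193.6]
tool_rot: [-179.9, -0.0, 79.8]
ft_force: [0.7, 0.4, -4.3]
opening: 58.9
grasp_force: 68.8
```

```bash
python3 -c "
from h import *
st();plan(601.2,-195.6,180,80.1,0,34)"
```

```text
16.65 tcp [ 600.7 -195.3  193.6] [-179.9   -0.    79.8] F [ 0.68  0.37 -4.26] open 58.9 grip 68.8 j6 -13.8
to [601.2, -195.6, 180.0, 80.1] 1 rows
1 x [0, -0.02, 0.06, 1.36, -0.004]
```

Request:
send_rows(
  increments=[
    [[0, 0, 0.05, 0.8, 0], [0, 0, 0, 0.6, 0], [0, 0, 0, 0, 0], [0, 0, 0, 0, 0]],
  ],
)

```text
clock: 16.98
tcp_pos: [601.2, -195.9, 179.6]
tool_rot: [-180.0, -0.0, 79.8]
ft_force: [-0.6, -0.7, -4.9]
opening: 59.1
grasp_force: 68.9
```

Request:
send_rows(
  increments=[
    [[0, 0, 0, 0.2, 0], [0, 0, 0, 0, 0], [0, 0, 0, 0, 0]],
  ],
)

```text
clock: 17.23
tcp_pos: [601.3, -196.0, 178.0]
tool_rot: [180.0, -0.0, 79.8]
ft_force: [-0.6, 0.4, -5.3]
opening: 58.8
grasp_force: 68.9
```

Request:
send_rows(
  increments=[
    [[0, 0, 0, 0.2, 0], [0, 0, 0, 0, 0], [0, 0, 0, 0, 0]],
  ],
)

```text
clock: 17.48
tcp_pos: [601.3, -195.9, 175.8]
tool_rot: [-180.0, -0.0, 79.8]
ft_force: [1.3, -0.0, -5.5]
opening: 59.1
grasp_force: 68.9
```

Request:
send_rows(
  increments=[
    [[0, 0, 0, 0.1, 0], [0, 0, 0, 0, 0], [0, 0, 0, 0, 0]],
  ],
)

```text
clock: 17.73
tcp_pos: [601.3, -195.9, 174.8]
tool_rot: [-180.0, -0.0, 79.8]
ft_force: [0.4, 0.3, -4.7]
opening: 59.0
grasp_force: 68.9
```

Request:
send_rows(
  increments=[
    [[0, 0, 0, 0.15, 0], [0, 0, 0, 0, 0], [0, 0, 0, 0, 0]],
  ],
)

```text
clock: 17.98
tcp_pos: [601.3, -195.9, 173.2]
tool_rot: [-180.0, -0.0, 79.8]
ft_force: [0.3, -0.7, -5.1]
opening: 58.9
grasp_force: 68.9
```

Request:
send_rows(
  increments=[
    [[0, 0, 0, 0.15, 0], [0, 0, 0, 0, 0], [0, 0, 0, 0, 0]],
  ],
)

```text
clock: 18.23
tcp_pos: [601.3, -196.0, 171.8]
tool_rot: [-180.0, -0.0, 79.8]
ft_force: [0.6, 0.9, -4.4]
opening: 59.0
grasp_force: 68.9
```

Request:
send_rows(
  increments=[
    [[0, 0, 0, 0.15, 0], [0, 0, 0, 0, 0], [0, 0, 0, 0, 0]],
  ],
)

```text
clock: 18.48
tcp_pos: [601.3, -196.0, 171.6]
tool_rot: [179.9, 0.0, 79.8]
ft_force: [-4.1, 1.0, 5.5]
opening: 59.2
grasp_force: 70.1
```

Request:
send_rows(
  increments=[
    [[0, 0, 0, 0.15, 0], [0, 0, 0, 0, 0], [0, 0, 0, 0, 0]],
  ],
)

```text
clock: 18.73
tcp_pos: [601.3, -196.0, 171.4]
tool_rot: [179.9, 0.0, 79.8]
ft_force: [-8.7, 3.3, 17.3]
opening: 59.3
grasp_force: 71.5
```

Request:
send_rows(
  increments=[
    [[66, 0, 0, 0, 0], [69, 0, 0, 0, 0], [70, 0, 0, 0, 0], [71, 0, 0, 0, 0], [72, 0, 0, 0.05, 0], [72, 0, 0, 0, 0]],
  ],
)

```text
clock: 19.23
tcp_pos: [601.0, -195.9, 168.4]
tool_rot: [-180.0, -0.0, 79.8]
ft_force: [-3.8, 0.5, 0.2]
opening: 61.6
grasp_force: 1.8
```

Request:
send_rows(
  increments=[
    [[73, 0, 0, 0.05, 0], [74, 0, 0, 0.05, 0], [75, 0, 0, 0.05, 0], [75, 0, 0, 0, 0]],
  ],
)

```text
clock: 19.57
tcp_pos: [601.2, -195.9, 166.6]
tool_rot: [-180.0, -0.0, 79.8]
ft_force: [-2.7, 0.1, -0.4]
opening: 64.0
grasp_force: 1.5
```

Request:
send_rows(
  increments=[
    [[76, 0, 0, 0.03, 0], [77, 0, 0, 0.03, 0], [78, 0, 0, 0.03, 0], [79, 0, 0, 0, 0]],
  ],
)

```text
clock: 19.9
tcp_pos: [601.4, -196.0, 165.9]
tool_rot: [180.0, -0.0, 79.8]
ft_force: [-1.9, 0.4, -1.1]
opening: 67.6
grasp_force: 1.0
```

Request:
send_rows(
  increments=[
    [[80, 0, 0, 0, 0], [81, 0, 0, 0, 0], [82, 0, 0, 0, 0]],
  ],
)

```text
clock: 20.15
tcp_pos: [601.3, -195.9, 166.0]
tool_rot: [180.0, -0.0, 79.8]
ft_force: [-2.2, 0.1, -0.6]
opening: 69.8
grasp_force: 0.9
```

Request:
send_rows(
  increments=[
    [[83, 0, 0, 0, 0], [84, 0, 0, 0, 0], [85, 0, 0, 0, 0]],
  ],
)

```text
clock: 20.4
tcp_pos: [601.3, -195.9, 166.0]
tool_rot: [180.0, -0.0, 79.8]
ft_force: [-2.3, 0.7, -1.2]
opening: 72.7
grasp_force: 1.0
```

Request:
send_rows(
  increments=[
    [[86, 0, 0, 0, 0], [87, 0, 0, 0, 0], [88, 0, 0, 0, 0]],
  ],
)

```text
clock: 20.65
tcp_pos: [601.3, -196.0, 166.0]
tool_rot: [-180.0, -0.0, 79.8]
ft_force: [-2.4, -0.3, -2.0]
opening: 75.1
grasp_force: 1.0
```

Request:
send_rows(
  increments=[
    [[89, 0, 0, 0, 0], [90, 0, 0, 0, 0], [91, 0, 0, 0, 0], [92, 0, 0, 0, 0]],
  ],
)

```text
clock: 20.98
tcp_pos: [601.2, -196.0, 165.9]
tool_rot: [-180.0, -0.0, 79.8]
ft_force: [-3.3, 0.4, -2.1]
opening: 78.5
grasp_force: 1.1
```

Request:
send_rows(
  increments=[
    [[93, 0, 0, 0, 0], [94, 0, 0, 0, 0], [95, 0, 0, 0, 0], [96, 0, 0, 0, 0]],
  ],
)

```text
clock: 21.32
tcp_pos: [601.3, -195.9, 166.0]
tool_rot: [-180.0, -0.0, 79.8]
ft_force: [-2.7, 0.2, -1.3]
opening: 82.1
grasp_force: 1.2
```

Request:
send_rows(
  increments=[
    [[97, 0, 0, 0, 0], [98, 0, 0, 0, 0], [99, 0, 0, 0, 0], [100, 0, 0, 0, 0], [100, 0, 0, 0, 0]],
  ],
)

```text
clock: 21.73
tcp_pos: [601.5, -196.0, 166.1]
tool_rot: [180.0, 0.0, 79.8]
ft_force: [-0.6, 0.6, 0.9]
opening: 85.5
grasp_force: 0.0
```

Same signature as the first case. I withdraw, go to P2 and measure the stack on the way.

Request:
send_rows(
  increments=[
    [[100, 0, 0, -1, 0], [100, 0, 0, -2, 0], [100, 0, 0, -3.5, 0], [100, 0, 0, -3.5, 0], [100, 0, 0, 0, 0]],
  ],
)

```text
clock: 22.15
tcp_pos: [603.0, -196.6, 273.6]
tool_rot: [179.4, 0.1, 79.8]
ft_force: [0.1, -0.4, 0.3]
opening: 84.9
grasp_force: 0.0
```

```bash
python3 -c "
from h import *
st();plan(453.8,306.9,250,77.1,100,39)"
```

```text
22.15 tcp [ 603.  -196.6  273.6] [1.794e+02 1.000e-01 7.980e+01] F [ 0.11 -0.36  0.31] open 84.9 grip 0.0 j6 -13.8
to [453.8, 306.9, 250.0, 77.1] 14 rows
[[100, 3.35, -1.69, 0.17, 0.003], [100, 3.35, -1.7, 0.17, 0.003], [100, 3.34, -1.71, 0.17, 0.003], [100, 3.33, -1.72, 0.17, 0.003], [100, 3.33, -1.73, 0.17, 0.003], [100, 3.32, -1.74, 0.17, 0.003], [100, 3.32, -1.75, 0.17, 0.003], [100, 3.31, -1.76, 0.17, 0.003], [100, 3.3, -1.78, 0.17, 0.003], [100, 3.3, -1.79, 0.17, 0.003], [100, 3.29, -1.8, 0.17, 0.003], [100, 3.29, -1.81, 0.17, 0.003], [100, 3.28, -1.82, 0.17, 0.003], [100, 3.27, -1.83, 0.17, 0.003]]
```

Request:
send_rows(
  increments=[
    [[100, 3.33, -1.7, 0, 0.003], [100, 3.33, -1.72, 0, 0.003], [100, 3.33, -1.73, 0, 0.003], [100, 3.33, -1.74, 0, 0.003], [100, 3.33, -1.75, 0.5, 0.003], [100, 3.33, -1.75, 2, 0.003], [100, 3.3, -1.75, 2, 0.003], [100, 3.3, -1.76, 2, 0.003], [100, 3.3, -1.78, 2, 0.003], [100, 3.3, -1.79, 2, 0.003], [100, 3.29, -1.8, 2, 0.003], [100, 3.29, -1.81, 2, 0.003]],
  ],
)

```text
clock: 23.15
tcp_pos: [472.3, 231.7, 123.6]
tool_rot: [179.9, -0.0, 77.7]
ft_force: [0.6, 0.3, -0.0]
opening: 85.6
grasp_force: 0.0
```

Request:
send_rows(
  increments=[
    [[100, 3.28, -1.82, 1.5, 0.003], [100, 3.27, -1.83, 1, 0.003], [100, 0, 0, 0, 0], [100, 0, 0, 0, 0]],
  ],
)

```text
clock: 23.48
tcp_pos: [450.4, 303.4, 98.6]
tool_rot: [-180.0, 0.0, 77.6]
ft_force: [0.2, -0.4, 0.6]
opening: 85.3
grasp_force: 0.0
```

```bash
python3 -c "
from h import *
st();plan(453.8,306.9,32,77.1,100,28)
fitrack(44,'r2')
o=[]
for n,(a,b,c,d) in(('top',(135,235,395,525)),('scene',(150,250,140,270))):
    im=cv2.resize(cv2.imread(f'pics/r2_{n}.png')[a:b,c:d],None,fx=6,fy=6,interpolation=cv2.INTER_CUBIC)
    P=proj([TR+Rt(TA)@np.array(q) for q in((-30,-85,88),(30,-85,88),(30,85,88),(-30,85,88))],cam(n))
    cv2.polylines(im,[np.round((P-[c,a]+.5)*6).astype(np.int32)],True,(0,255,255),1)
    o.append(im)
cv2.imwrite('pics/o2.png',cv2.resize(np.hstack(o),(800,308),interpolation=cv2.INTER_AREA))"
```

```text
23.48 tcp [450.4 303.4  98.6] [-180.     0.    77.6] F [ 0.24 -0.44  0.63] open 85.3 grip 0.0 j6 39.4
to [453.8, 306.9, 32.0, 77.1] 3 rows
[[100, 0.14, 0.09, 2.22, 0.003], [100, 0.14, 0.09, 2.22, 0.003], [100, 0.14, 0.08, 2.22, 0.003]]
['top', 'scene'] x,y [-2.6 -0.9] yaw -1.42 res 1.42
['top'] x,y [-3.6 -3. ] yaw 0.08 res 1.64
['scene'] x,y [-0.2  2.9] yaw -3.52 res 1.02
```

View pics/o2.png

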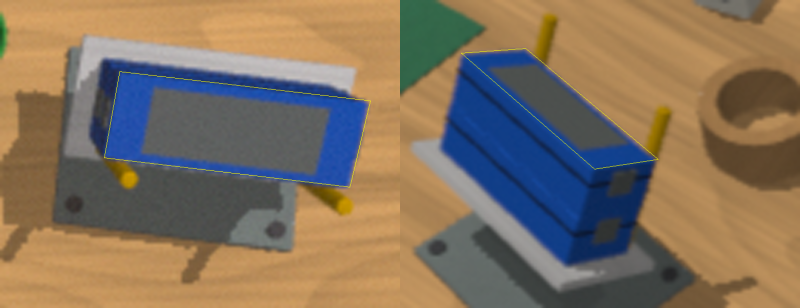

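Both cases are flush with the home outline. I pick up the lightest.

Request:
send_rows(
  increments=[
    [[100, 0.3, 0.2, 2.2, 0.005], [100, 0.1, 0.1, 2.2, 0], [100, 0, 0, 2.2, 0], [100, 0, 0, 0, 0], [0, 0, 0, 0, 0], [0, 0, 0, 0, 0], [0, 0, 0, 0, 0], [0, 0, 0, 0, 0], [0, 0, 0, 0, 0], [0, 0, 0, 0, 0], [0, 0, 0, -1.5, 0], [0, 0, 0, -1.5, 0]],
  ],
)

```text
clock: 24.58
tcp_pos: [454.9, 304.8, 63.5]
tool_rot: [-180.0, 0.0, 77.1]
ft_force: [0.3, -0.5, -2.8]
opening: 58.9
grasp_force: 65.6
```

Request:
send_rows(
  increments=[
    [[0, 0, 0, 0, 0], [0, 0, 0, 0, 0], [0, 0, 0, 0, 0]],
  ],
)

```text
clock: 24.83
tcp_pos: [454.9, 305.0, 62.6]
tool_rot: [180.0, -0.0, 77.1]
ft_force: [-0.5, -0.2, -2.6]
opening: 59.0
grasp_force: 65.8
```

```bash
python3 -c "
from h import *
s=dict(st());s['tcp_pos']=s['tcp_pos']+[0,0,210]
plan(579.3,-191.8,s['tcp_pos'][2],80.1,0,33,s)"
```

```text
24.83 tcp [454.9 305.   62.6] [180.   -0.   77.1] F [-0.54 -0.23 -2.65] open 59.0 grip 65.8 j6 39.8
to [579.3, -191.8, 272.6, 80.1] 16 rows
[[0, -2.85, 1.45, 0.0, -0.003], [0, -2.86, 1.44, 0.0, -0.003], [0, -2.86, 1.43, 0.0, -0.003], [0, -2.87, 1.42, 0.0, -0.003], [0, -2.87, 1.41, 0.0, -0.003], [0, -2.88, 1.4, 0.0, -0.003], [0, -2.88, 1.39, 0.0, -0.003], [0, -2.89, 1.39, 0.0, -0.003], [0, -2.89, 1.38, 0.0, -0.003], [0, -2.89, 1.37, 0.0, -0.003], [0, -2.9, 1.36, 0.0, -0.003], [0, -2.9, 1.35, 0.0, -0.003], [0, -2.91, 1.34, 0.0, -0.003], [0, -2.91, 1.33, 0.0, -0.003], [0, -2.92, 1.32, 0.0, -0.003], [0, -2.92, 1.31, 0.0, -0.003]]
```

Request:
send_rows(
  increments=[
    [[0, 0, 0, -2.5, 0], [0, 0, 0, -3.5, 0], [0, 0, 0, -3.5, 0], [0, 0, 0, -3.5, 0], [0, 0, 0, -3.5, 0], [0, 0, 0, -3, 0], [0, 0, 0, -1.5, 0]],
  ],
)

```text
clock: 25.42
tcp_pos: [455.4, 305.3, 275.7]
tool_rot: [179.8, -0.1, 77.1]
ft_force: [0.6, -0.1, -2.4]
opening: 59.4
grasp_force: 66.3
```

Request:
send_rows(
  increments=[
    [[0, -2.85, 1.45, 0, -0.003], [0, -2.86, 1.44, 0, -0.003], [0, -2.86, 1.43, 0, -0.003], [0, -2.87, 1.42, 0, -0.003], [0, -2.87, 1.41, 0, -0.003], [0, -2.88, 1.4, 0, -0.003], [0, -2.88, 1.39, 0, -0.003], [0, -2.89, 1.39, 0, -0.003], [0, -2.89, 1.38, 0, -0.003], [0, -2.89, 1.37, 0, -0.003], [0, -2.9, 1.36, 0, -0.003], [0, -2.9, 1.35, 0, -0.003]],
  ],
)

```text
clock: 26.42
tcp_pos: [547.7, -69.3, 271.7]
tool_rot: [-179.9, -0.0, 79.2]
ft_force: [0.6, -0.5, -1.8]
opening: 59.3
grasp_force: 66.4
```

Request:
send_rows(
  increments=[
    [[0, -2.91, 1.34, 0, -0.003], [0, -2.91, 1.33, 0, -0.003], [0, -2.92, 1.32, 0, -0.003], [0, -2.92, 1.31, 0, -0.003], [0, 0, 0, 0, 0], [0, 0, 0, 1, 0], [0, 0, 0, 1.5, 0], [0, 0, 0, 1.5, 0], [0, 0, 0, 0.8, 0], [0, 0, 0, 0, 0], [0, 0, 0, 0, 0]],
  ],
)

```text
clock: 27.33
tcp_pos: [578.4, -191.3, 224.2]
tool_rot: [-179.9, -0.0, 79.9]
ft_force: [-0.1, 0.2, -1.9]
opening: 59.0
grasp_force: 66.2
```

```bash
python3 -c "
from h import *
st();plan(579.3,-191.8,214,80.1,0,34)"
```

```text
27.33 tcp [ 578.4 -191.3  224.2] [-179.9   -0.    79.9] F [-0.06  0.2  -1.86] open 59.0 grip 66.2 j6 -14.4
to [579.3, -191.8, 214.0, 80.1] 1 rows
1 x [0, -0.03, 0.1, 1.02, -0.004]
```

Request:
send_rows(
  increments=[
    [[0, -0.03, 0.1, 0.5, -0.004], [0, 0, 0, 0.4, 0], [0, 0, 0, 0, 0], [0, 0, 0, 0, 0]],
  ],
)

```text
clock: 27.67
tcp_pos: [579.4, -192.4, 215.7]
tool_rot: [180.0, -0.0, 80.1]
ft_force: [0.8, -0.2, -1.9]
opening: 58.9
grasp_force: 66.2
```

Request:
send_rows(
  increments=[
    [[0, 0, 0, 0.2, 0], [0, 0, 0, 0, 0], [0, 0, 0, 0, 0]],
  ],
)

```text
clock: 27.92
tcp_pos: [579.4, -192.5, 213.8]
tool_rot: [180.0, -0.0, 80.1]
ft_force: [-0.3, -1.1, -1.6]
opening: 59.3
grasp_force: 66.2
```

Request:
send_rows(
  increments=[
    [[0, 0, 0, 0.15, 0], [0, 0, 0, 0, 0], [0, 0, 0, 0, 0]],
  ],
)

```text
clock: 28.17
tcp_pos: [579.3, -192.5, 212.2]
tool_rot: [-180.0, -0.0, 80.1]
ft_force: [0.3, -0.6, -1.6]
opening: 59.1
grasp_force: 66.2
```

Request:
send_rows(
  increments=[
    [[0, 0, 0, 0.15, 0], [0, 0, 0, 0, 0], [0, 0, 0, 0, 0]],
  ],
)

```text
clock: 28.42
tcp_pos: [579.4, -192.5, 210.7]
tool_rot: [180.0, -0.0, 80.1]
ft_force: [-0.7, -0.4, -2.5]
opening: 59.1
grasp_force: 66.4
```

Request:
send_rows(
  increments=[
    [[0, 0, 0, 0.1, 0], [0, 0, 0, 0, 0], [0, 0, 0, 0, 0]],
  ],
)

```text
clock: 28.67
tcp_pos: [579.4, -192.5, 210.5]
tool_rot: [180.0, 0.0, 80.1]
ft_force: [-2.4, 1.0, 6.4]
opening: 59.3
grasp_force: 67.0
```

Request:
send_rows(
  increments=[
    [[0, 0, 0, 0.1, 0], [0, 0, 0, 0, 0], [0, 0, 0, 0, 0]],
  ],
)

```text
clock: 28.92
tcp_pos: [579.4, -192.5, 210.4]
tool_rot: [179.9, 0.0, 80.1]
ft_force: [-4.6, 0.9, 12.7]
opening: 58.9
grasp_force: 68.0
```

Contact came at 210.5 mm, as predicted. Now the same slow release.

Request:
send_rows(
  increments=[
    [[66, 0, 0, 0, 0], [69, 0, 0, 0, 0], [70, 0, 0, 0, 0], [71, 0, 0, 0.05, 0], [72, 0, 0, 0.05, 0], [72, 0, 0, 0, 0]],
  ],
)

```text
clock: 29.42
tcp_pos: [579.2, -192.4, 207.5]
tool_rot: [-180.0, -0.0, 80.1]
ft_force: [-1.4, -0.2, -0.1]
opening: 61.6
grasp_force: 0.8
```

Request:
send_rows(
  increments=[
    [[73, 0, 0, 0.05, 0], [74, 0, 0, 0.05, 0], [75, 0, 0, 0.05, 0], [75, 0, 0, 0, 0]],
  ],
)

```text
clock: 29.75
tcp_pos: [579.3, -192.4, 206.0]
tool_rot: [-180.0, -0.0, 80.1]
ft_force: [-2.0, 0.6, -0.3]
opening: 63.9
grasp_force: 0.6
```

Request:
send_rows(
  increments=[
    [[76, 0, 0, 0.03, 0], [77, 0, 0, 0.03, 0], [78, 0, 0, 0.03, 0], [79, 0, 0, 0, 0]],
  ],
)

```text
clock: 30.08
tcp_pos: [579.4, -192.5, 205.2]
tool_rot: [-180.0, -0.0, 80.1]
ft_force: [-0.8, 0.0, -1.6]
opening: 67.6
grasp_force: 0.4
```

Request:
send_rows(
  increments=[
    [[80, 0, 0, 0, 0], [81, 0, 0, 0, 0], [82, 0, 0, 0, 0]],
  ],
)

```text
clock: 30.33
tcp_pos: [579.4, -192.5, 205.3]
tool_rot: [180.0, -0.0, 80.1]
ft_force: [-0.8, -0.0, -0.3]
opening: 69.8
grasp_force: 0.4
```

Request:
send_rows(
  increments=[
    [[83, 0, 0, 0, 0], [84, 0, 0, 0, 0], [85, 0, 0, 0, 0]],
  ],
)

```text
clock: 30.58
tcp_pos: [579.4, -192.5, 205.3]
tool_rot: [-180.0, -0.0, 80.1]
ft_force: [0.0, -0.3, -1.0]
opening: 72.8
grasp_force: 0.4
```

Request:
send_rows(
  increments=[
    [[86, 0, 0, 0, 0], [87, 0, 0, 0, 0], [88, 0, 0, 0, 0]],
  ],
)

```text
clock: 30.83
tcp_pos: [579.4, -192.5, 205.3]
tool_rot: [180.0, -0.0, 80.1]
ft_force: [-1.0, -0.1, -0.7]
opening: 74.8
grasp_force: 0.5
```

Request:
send_rows(
  increments=[
    [[89, 0, 0, 0, 0], [90, 0, 0, 0, 0], [91, 0, 0, 0, 0], [92, 0, 0, 0, 0]],
  ],
)

```text
clock: 31.17
tcp_pos: [579.4, -192.5, 205.3]
tool_rot: [-180.0, -0.0, 80.1]
ft_force: [-0.2, 0.3, -0.4]
opening: 78.5
grasp_force: 0.5
```

Request:
send_rows(
  increments=[
    [[93, 0, 0, 0, 0], [94, 0, 0, 0, 0], [95, 0, 0, 0, 0], [96, 0, 0, 0, 0]],
  ],
)

```text
clock: 31.5
tcp_pos: [579.5, -192.5, 205.4]
tool_rot: [180.0, -0.0, 80.1]
ft_force: [-0.2, 0.1, -0.9]
opening: 82.0
grasp_force: 0.0
```

Request:
send_rows(
  increments=[
    [[97, 0, 0, 0, 0], [98, 0, 0, 0, 0], [99, 0, 0, 0, 0], [100, 0, 0, 0, 0], [100, 0, 0, 0, 0]],
  ],
)

```text
clock: 31.92
tcp_pos: [579.4, -192.5, 205.3]
tool_rot: [180.0, -0.0, 80.1]
ft_force: [-1.2, -0.9, -0.2]
opening: 85.2
grasp_force: 0.0
```

Request:
send_rows(
  increments=[
    [[100, 0, 0, -1, 0], [100, 0, 0, -2, 0], [100, 0, 0, -3.5, 0], [100, 0, 0, -3.5, 0], [100, 1.5, -1, 0, 0], [100, 3.3, -1, 0, 0], [100, 3.3, -1, 0, 0], [100, 3.3, -1, 0, 0], [100, 3.3, -1, 0, 0], [100, 3.3, -1, 0, 0], [100, 3.3, -1, 0, 0], [100, 3.3, -1, 0, 0]],
  ],
)

```text
clock: 32.92
tcp_pos: [542.4, 65.2, 306.3]
tool_rot: [179.9, -0.0, 80.1]
ft_force: [0.0, -1.0, -0.7]
opening: 85.8
grasp_force: 0.0
```

Request:
send_rows(
  increments=[
    [[100, 3.3, -1, 0, 0], [100, 3.3, -1, 0, 0], [100, 3.3, -1, 0, 0], [100, 3.3, -1, 0, 0], [100, 3, -1, 0, 0], [100, 1.5, 0, 0, 0], [100, 0, 0, 0, 0], [100, 0, 0, 0, 0]],
  ],
)

```text
clock: 33.58
tcp_pos: [524.2, 246.8, 305.6]
tool_rot: [180.0, 0.0, 80.2]
ft_force: [0.3, -0.6, -0.4]
opening: 85.2
grasp_force: 0.0
```

```bash
python3 -c "
from h import *
st();fitrack(88,'r3')"
```

```text
33.58 tcp [524.2 246.8 305.6] [180.    0.   80.2] F [ 0.31 -0.65 -0.38] open 85.2 grip 0.0 j6 28.5
['top', 'scene'] x,y [-2.7 -0.5] yaw -1.65 res 1.41
['top'] x,y [-3.6 -2. ] yaw -0.27 res 1.68
['scene'] x,y [-0.1  2.8] yaw -3.69 res 1.0
```

```bash
python3 -c "
from h import *
R=Rt(TA)
for tag,z in(('r1',44),('r2',88),('r3',132)):
  for n in('top','scene'):
    c=cam(n);im=cv2.imread(f'pics/{tag}_{n}.png');src=np.array([(u,v) for u in(-30,30) for v in(-85,85)],np.float32)
    P=proj([TR+R@np.array([u,v,z]) for u,v in src],c).astype(np.float32)
    H=cv2.getPerspectiveTransform(P,((src+[50,110])*4).astype(np.float32))
    w=cv2.warpPerspective(im,H,(400,880));hs=cv2.cvtColor(w,cv2.COLOR_BGR2HSV);m=cv2.inRange(hs,(0,0,30),(180,90,140));k=np.zeros_like(m);k[120:760,90:310]=255
    nn,l,s,ce=cv2.connectedComponentsWithStats(cv2.morphologyEx(m&k,cv2.MORPH_OPEN,np.ones((9,9))));i=1+s[1:,4].argmax()
    r=cv2.minAreaRect(cv2.findNonZero((l==i).astype(np.uint8)));print(tag,n,'panel centre x,y',(np.array(r[0])/4-[50,110]).round(1),'size',(np.array(r[1])/4).round(1),'ang',round(r[2],1))
"
```

```text
r1 top panel centre x,y [-1.4 -0.9] size [118.9  44.8] ang 89.7
r1 scene panel centre x,y [ 0.4 -0.1] size [117.8  43.9] ang 89.6
r2 top panel centre x,y [-1.4  0. ] size [119.1  45.1] ang 89.8
r2 scene panel centre x,y [0.1 0.7] size [118.1  44.6] ang 89.8
r3 top panel centre x,y [-1.4 -0. ] size [119.5  45.2] ang 89.8
r3 scene panel centre x,y [-2.5  0.5] size [118.3  49.7] ang 89.1
```

All three lids lie at x≈0, y≈0 and square (the third agrees with the first two), so I hand the job in.

```bash
python3 -c "
from bench import arm
print(arm.job_done())"
```

```text
the job is handed in; nothing more can be done
None
```

I handed the job in at about 34 s: the three cases (about 0.9, 0.55 and 0.23 kg) are stacked heaviest to lightest in the leaning rack, and by the camera each lies square, centred and within 3 mm of home against both posts; everything is released. I steered clear of the pot, core and jar but did not re-measure them, and the hand-in returned no verdict.

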